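# Clear the assembly jig and hold a bracket home in its corner

## Task

First clear the two glue bottles (yellow-capped and blue-capped) off the assembly jig: set each down upright, not dropped, in an empty cell of its own in the divided grey caddy. Then put the aluminium bracket flat on the jig plate and press it into the corner, its long side flush against the long fence and its short end against the short fence, and finish while still holding it firmly pushed against both fences, ready for a workmate to close the clamp. Leave everything else where it is, the two tins in the caddy included.

Things in the scene. Friction and masses are not known exactly. Their poses are not given: they have to be found in the camera images.
- jig_corner (a point): corner of the jig: point on top of its dark steel plate (12 mm thick, 235 mm square, fixed; plate and fences ground and oiled, slippery) where the fences' inner faces would meet. x runs along the long fence towards the short one, y points into the long fence, z up. Free plate: 169 mm to -x and -y. An open toggle clamp (red lever) stands beyond the corner to +x, +y from 30 mm off, up to 66 mm above the plate
- fence_long: aluminium bar fixed on the jig plate, 140 long x 20 x 14 mm high above the plate; its inner face lies in the plane y = 0 of jig_corner and runs from x = -8 mm to x = -148 mm; origin: centre of its underside; axes as jig_corner
- fence_short: aluminium bar fixed on the jig plate, 100 long x 20 x 14 mm high above the plate; its inner face lies in the plane x = 0 of jig_corner and runs from y = -8 mm to y = -108 mm; origin: centre of its underside; axes as jig_corner
- bracket_mid (a point): loose machined aluminium bracket, about 0.3 kg, on the bench: foot 80 (x) x 60 (y) x 16 mm high, with an upright web in its middle to grip by, 56 (x) x 12 (y) mm, rising 46 mm from the foot. The same after half a turn. The point is at its centre, 31 mm above its underside; z up. Home, it is at (-40, -30, 31) mm from jig_corner, x axis along the jig's x, either way round
- adhesive_mid (a point): white round bottle with yellow band and yellow nozzle cap, loose, 0.12 kg, 40 mm diameter, straight-sided up to 86 mm, 120 mm high; it stands on the jig plate. The point is its centre, 60 mm above its underside; z up along the bottle
- activator_mid (a point): white round bottle with blue band and blue nozzle cap, otherwise the same as the yellow-capped one; stands on the jig plate. The point is its centre, 60 mm above its underside; z up along the bottle
- caddy: divided grey caddy, fixed on the bench: an open box 139 x 139 mm, 40 mm high, with 5 mm walls, floor and dividers making 2 x 2 cells of 62 x 62 mm; origin: centre of its underside (on the bench); it may stand at any yaw
- cell0 (a point): centre of the floor of a cell of the caddy, 5 mm above the bench, cell centres are 67 mm apart; it is taken if a tin stands in it, else empty
- cell1 (a point): centre of the floor of a cell of the caddy, 5 mm above the bench, cell centres are 67 mm apart; it is taken if a tin stands in it, else empty
- cell2 (a point): centre of the floor of a cell of the caddy, 5 mm above the bench, cell centres are 67 mm apart; it is taken if a tin stands in it, else empty
- cell3 (a point): centre of the floor of a cell of the caddy, 5 mm above the bench, cell centres are 67 mm apart; it is taken if a tin stands in it, else empty
- tin_a_mid (a point): small copper-coloured tin standing in a cell of the caddy, 50 mm diameter, 34 mm high, loose; the point is its centre, 17 mm above its underside; leave it
- tin_b_mid (a point): small green tin standing in another cell of the caddy (diagonally opposite), 50 mm diameter, 34 mm high, loose; the point is its centre, 17 mm above its underside; leave it
- pliers: yellow-handled pliers lying on the bench beyond the work, about 165 mm long, loose; origin at the hinge, on the bench; leave it
- strip_coil: small coil of green strip lying flat, 120 mm diameter, 40 mm high, loose; origin at the centre of its underside; leave it
- roller: black guide roller with a steel stud, standing, 38 mm diameter, 54 mm high, loose; origin at the centre of its underside; leave it
- nut: steel nut, 30 mm square, 14 mm high, loose, lying on the bench; origin at the centre of its underside; leave it

How it is judged:
By the outcome, as a careful person would: the job done as asked, in the order asked, and still so for the second after the job is handed in, while the arm keeps its last pose, push and grip.
It also fails if it takes over 72 s, if anything falls off the work surface, if the arm or the gripper's body presses on something with over 40 N, if the wrist force passes 120 N, or if a joint passes its speed limit or range.

## Robot

A 6-joint arm with a two-finger parallel gripper is mounted at the origin on the work surface. World frame = base frame: x ahead of the robot, y to its left, z up, the work surface at z = 0. Lengths are in mm, angles in rad, forces in N, time in s.
With the tool pointing down it reaches from about 275 to 825 mm from the base axis. Payload 5.2 kg.
Tool frame: the origin (TCP) lies at the very end of the fingers, on their centre line; the grasp point (between the pads) lies 19 mm behind it (r.grip_point_offset is the distance from the TCP to the grasp point, in mm); x points along the fingers, z is the direction in which the jaws open and shut, and the axes are right-handed (so a half turn about x gives the same grasp; the last joint's range is limited). The gripper opens to 93 mm and grips with 3 to 60 N. Pads are 15 mm wide; open, the fingers measure 128 mm over their backs; the gripper's body (75 mm by 188 mm) begins 65 mm behind the grasp point.
Start: joints at [0.942, 0.259, 1.535, -0, 1.348, -0.203], TCP at [227.157, 500.904, 218.653] pointing down, gripper open.
Joint ranges: [-3.14, 3.14], [-0.91, 2.08], [0.19, 2.58], [-1.22, 4.36], [0.22, 2.71], [-3.12, 3.12]. Speed limits (rad/s): [2.57, 2.57, 3.14, 3.14, 3.14, 3.14].

## Interface

Orientations are given as a unit quaternion [w, x, y, z].
In Python, from bench import r, optics gives the robot as it stands. The module is installed in compiled form; this text tells all that it offers.
- The arm moves only by the shell command python3 -m pendant 'ROWS' [OPENING] [FORCE]. ROWS is JSON, a list that holds one entry, the list of rows, each a list of 4 numbers: the shift along the world's x, y, z in m, then the turn about the world's z in degrees. A call has 1 to 12 rows; each row shifts and turns the commanded pose from where the row before left it; what a row does not reach is not made up. A row lasts 1/10 s, in which the tool goes at most 50 mm and 8.59 degrees, less where a joint would pass 70% of its speed; a pose out of reach is approached as far as the arm can. A call with a gripper value outside its range is refused whole. OPENING is the opening, from 0 (shut) to 1 (fully open), set as the call begins (- or left out, the last holds). The fingers move at their own pace and stop on an object; FORCE is the grip in N (left out, the last holds). Time passes only in rows, so rows that do not move let the fingers close. It gives the time, the measured TCP pose, the force and the opening at its end, in the units of the state.
- r.sense(): the state, without advancing time (a new reading comes with each control period).
- optics.camera(name): name is "side" or "top"; returns the picture (384x512x3 uint8, red, green, blue); there is no depth.
- optics.camera_info(name): a dict with "fx", "fy", "cx", "cy" (pixels), "R" (3x3) and "t" (3): a world point X has camera coordinates R X + t. Camera axes: x right, y down, z forward; pixel columns grow to the right and rows downward; lengths in mm; the calibration is good to about 2 mm. A picture is of the moment at which its call begins. camera_info takes no time and is no camera call.
- r.sign_off(): hands the job in, once; it reports no verdict.
The state is a dict: "t": time; "q": joint angles; "joint_vel": joint speeds; "tau": joint torques, N m; "tool_pos": TCP position; "orientation": TCP orientation; "ft_force": force on the tool from outside, world axes, zero at the start; "wrist_torque": the same for the moment, N m; "gripper_width": opening from 0.0 (shut) to 1.0 (fully open).
Only numpy, scipy, OpenCV 4.12 (cv2) and the standard library are available. Lean on these libraries where they do the work, as an engineer would, in place of code of your own. Each camera call takes 0.05 s, during which the arm holds its last target.

## Working session

There is one attempt and no reset: what is moved stays moved. The work goes in short steps, Python scripts to look and compute and a shell command to move; the robot and the scene stay as the last step left them, time stands still between calls to the robot, and variables do not carry over. Pictures are saved under pics/ and viewed, and the job is handed in when it is done.

```bash
mkdir -p pics; python3 - <<'E'
from bench import r, optics
import cv2
print(r.sense())
for n in("top","side"):
    cv2.imwrite(f"pics/{n}0.png",optics.camera(n)[:,:,::-1]); print(n,optics.camera_info(n))
E
```

```text
{'t': 0.0, 'q': array([ 9.42208047e-01,  2.59305879e-01,  1.53605745e+00, -1.86841614e-05,
        1.34797660e+00, -2.02805929e-01]), 'joint_vel': array([-0.00020796,  0.00069457,  0.00051395,  0.00054642, -0.00041786,
       -0.00086402]), 'tau': array([ 4.68200560e-04, -4.37316334e+01, -2.84008116e+01,  7.19179446e-02,
        4.13226185e-02, -1.40604939e-04]), 'tool_pos': array([226.838342  , 500.46204573, 217.84796052]), 'orientation': array([ 0.5937807 , -0.38329903,  0.59492808,  0.38284059]), 'ft_force': array([0.15038673, 0.88534342, 0.1981646 ]), 'wrist_torque': array([ 0.04573178, -0.02670753,  0.02395465]), 'gripper_width': 0.9991254128503079}
top {'fx': 486.20904495454846, 'fy': 486.20904495454846, 'cx': 247.81448528391417, 'cy': 192.85571127112837, 'R': array([[ 0.01367976, -0.99989656,  0.00444112],
       [-0.99250348, -0.01411781, -0.12139821],
       [ 0.12144836, -0.00274713, -0.99259395]]), 't': array([ -42.65334664,  581.37613327, 1094.33501203])}
side {'fx': 354.08094067312237, 'fy': 354.08094067312237, 'cx': 254.28885043760536, 'cy': 190.84163395794891, 'R': array([[ 0.88440151, -0.46666418, -0.00764955],
       [-0.36978294, -0.69060804, -0.62154735],
       [ 0.28477105,  0.55252609, -0.78333924]]), 't': array([-522.33267779,  234.55247939,  865.30825649])}
```

View pics/top0.png

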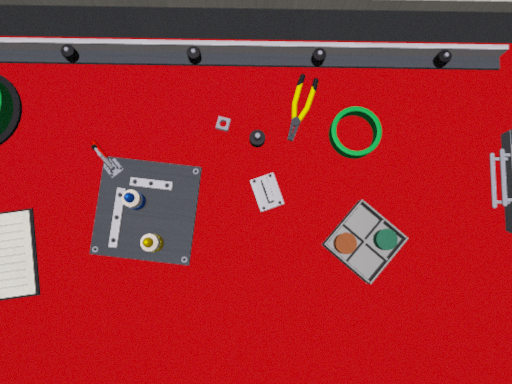

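View pics/side0.png

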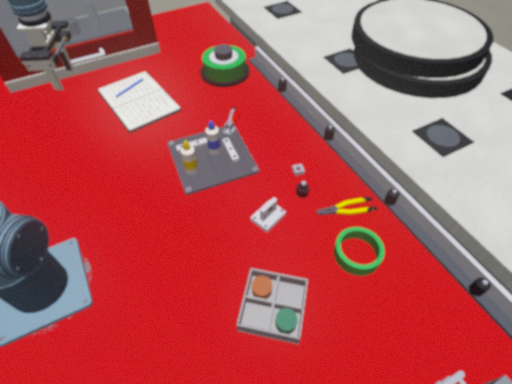

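```bash
cat > h.py <<'E'
import numpy as np, cv2
from bench import r, optics
CI={n:optics.camera_info(n) for n in("top","side")}
def proj(n,X):
    c=CI[n]; p=np.atleast_2d(X)@np.array(c["R"]).T+c["t"]
    return np.c_[c["fx"]*p[:,0]/p[:,2]+c["cx"],c["fy"]*p[:,1]/p[:,2]+c["cy"]]
def back(n,uv,z):
    c=CI[n];R=np.array(c["R"]);C=-R.T@c["t"]
    d=R.T@np.array([(uv[0]-c["cx"])/c["fx"],(uv[1]-c["cy"])/c["fy"],1]); return C+d*(z-C[2])/d[2]
def crop(img,x0,y0,x1,y1,s,fn):
    o=cv2.resize(img[y0:y1,x0:x1],None,fx=s,fy=s,interpolation=cv2.INTER_CUBIC)
    for x in range((x0//10+1)*10,x1,10):
        cv2.line(o,(int((x-x0+.5)*s),0),(int((x-x0+.5)*s),6),(255,255,255),1); cv2.putText(o,str(x),(int((x-x0)*s)-8,16),0,.35,(255,255,255),1)
    for y in range((y0//10+1)*10,y1,10):
        cv2.line(o,(0,int((y-y0+.5)*s)),(6,int((y-y0+.5)*s)),(255,255,255),1); cv2.putText(o,str(y),(8,int((y-y0)*s)+4),0,.35,(255,255,255),1)
    cv2.imwrite(fn,o)
E
python3 - <<'E'
from h import *
t=cv2.imread("pics/top0.png")
crop(t,80,140,210,270,4.6 and 4,"pics/t0a.png")
crop(t,240,160,420,290,4,"pics/t0b.png")
E
```

```text
(no output)
```

View pics/t0a.png

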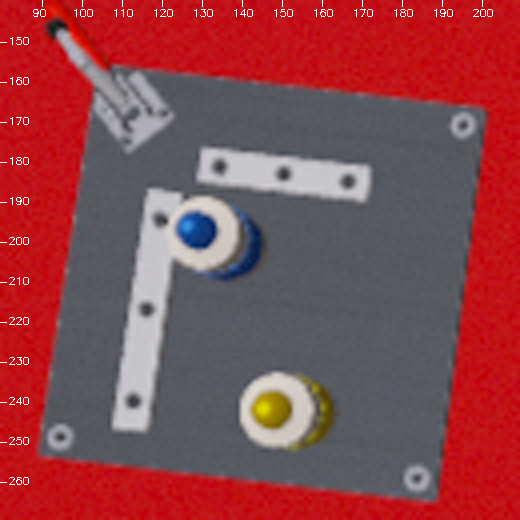

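View pics/t0b.png

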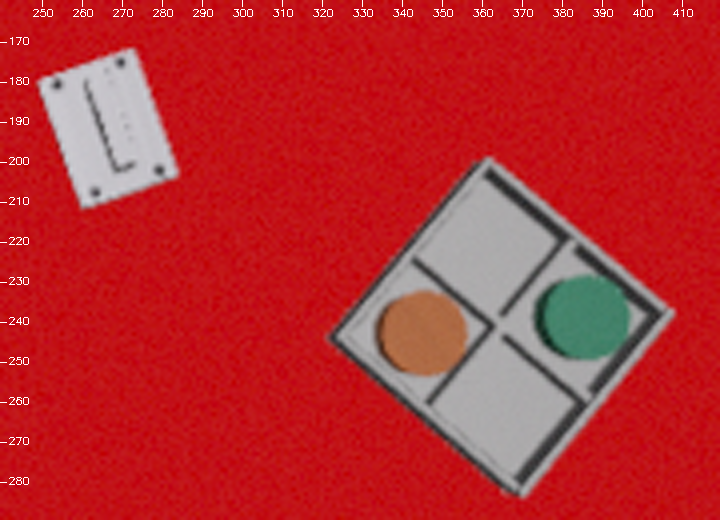

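```bash
cat > est.py <<'E'
from h import *
from scipy.optimize import least_squares
def a(p): return np.array(p)/4+[80,140]-.5
def b(p): return np.array(p)/4+[240,160]-.5
def fit(L,uv,g):
    L=np.array(L,float)
    def W(p):
        c,s=np.cos(p[2]),np.sin(p[2]); return np.c_[c*L[:,0]-s*L[:,1]+p[0],s*L[:,0]+c*L[:,1]+p[1],L[:,2]]
    f=lambda p:(proj("top",W(p))-uv).ravel()
    s=least_squares(f,g,x_scale=[10,10,.1],loss="soft_l1"); print(s.x[:2].round(1),np.degrees(s.x[2]).round(2),"rms",np.sqrt((f(s.x)**2).mean()).round(2)); return s.x
jl=[(66,-169,12),(-169,-169,12),(-169,66,12),(-8,20,26),(-8,0,26),(-148,20,26),(-148,0,26),(20,-8,26),(20,-108,26),(0,-108,26),(0,-8,26)]
ju=a([(487,107),(437,501),(37,455),(148,187),(186,193),(112,430),(150,432),(200,146),(372,167),(370,202),(195,180)])
if __name__=="__main__":
    g=back("top",a((187,187)),12)
    J=fit(jl,ju,[g[0],g[1],0.1])
    # bracket: long x=80
    B=fit([(40,30,16),(40,-30,16),(-40,-30,16),(-40,30,16)],b([(38,80),(133,48),(179,177),(82,210)]),[*back("top",b((108,128)),16)[:2],.3])
    h=69.5
    C=fit([(h,h,40),(h,-h,40),(-h,-h,40),(-h,h,40)],b([(487,157),(676,313),(520,497),(328,337)]),[*back("top",b((502,326)),40)[:2],.7])
    for n,s,k in(("blue",(204,233),(196,230)),("yellow",(277,411),(271,409))): print(n,back("top",a(s),98).round(1),back("top",a(k),130).round(1))
    c,s=np.cos(C[2]),np.sin(C[2])
    for i,j in((1,1),(1,-1),(-1,-1),(-1,1)):
        p=[C[0]+33.5*(c*i-s*j),C[1]+33.5*(s*i+c*j),5]; print((i,j),np.round(p,1),proj("top",p).round())
    print("tins",back("top",b((423,333)),39).round(1),back("top",b((584,317)),39).round(1))
    # check side
    im=optics.camera("side")[:,:,::-1].copy() if 0 else cv2.imread("pics/side0.png")
    im=cv2.resize(im,None,fx=3,fy=3,interpolation=cv2.INTER_CUBIC)
    def dr(pts,col):
        for u in proj("side",pts): cv2.circle(im,tuple(int(v) for v in (u*3+1)),2,col,-1)
    def W(p,L):
        L=np.array(L,float);c,s=np.cos(p[2]),np.sin(p[2]); return np.c_[c*L[:,0]-s*L[:,1]+p[0],s*L[:,0]+c*L[:,1]+p[1],L[:,2]]
    dr(W(J,jl+[(66,66,12)]),(0,255,0)); dr(W(B,[(40,30,16),(40,-30,16),(-40,-30,16),(-40,30,16)]),(0,255,0)); dr(W(C,[(h,h,40),(h,-h,40),(-h,-h,40),(-h,h,40)]),(0,255,0))
    dr(W(B,[(28,0,62),(-28,0,62)]),(255,0,0))
    for n,s in(("b",(204,233)),("y",(277,411))):
        p=back("top",a(s),98); dr([[p[0],p[1],132],[p[0],p[1],98],[p[0],p[1],12]],(255,0,255))
    cv2.imwrite("pics/s_chk.png",im[330:1070,450:1200])
E
python3 est.py; python3 -c "
import cv2;im=cv2.imread('pics/s_chk.png');cv2.imwrite('pics/s_chk2.png',im[:590])"
```

```text
[599.  252.2] -5.72 rms 0.42
[587.9 -78.7] 19.6 rms 0.23
[ 474.7 -304.8] -40.32 rms 0.49
blue [559.8 222.3  98. ] [557.9 218.9 130. ]
yellow [463.5 178.7  98. ] [463.9 175.5 130. ]
(1, 1) [ 521.9 -301.     5. ] [[360. 221.]]
(1, -1) [ 478.6 -352.1    5. ] [[382. 240.]]
(-1, -1) [ 427.5 -308.7    5. ] [[364. 261.]]
(-1, 1) [ 470.8 -257.6    5. ] [[342. 242.]]
tins [ 469.6 -259.2   39. ] [ 480.  -351.7   39. ]
```

View pics/s_chk2.png

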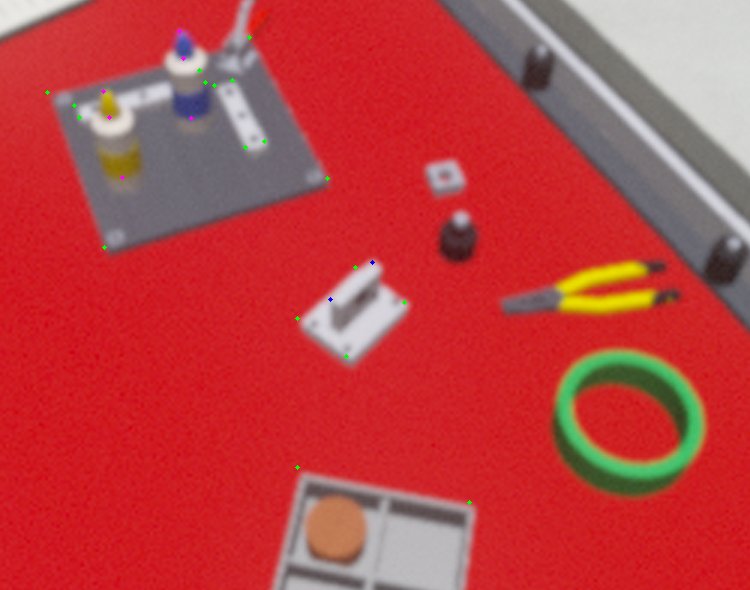

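```bash
cat >> h.py <<'E'
from scipy.spatial.transform import Rotation as Ro
def st():
    s=r.sense(); M=Ro.from_quat(np.roll(s["orientation"],-1)).as_matrix()
    print("t",round(s["t"],2),"tcp",s["tool_pos"].round(1),"jaw deg",np.degrees(np.arctan2(M[1,2],M[0,2])).round(2),"toolx",M[:,0].round(3),"F",s["ft_force"].round(1),"T",s["wrist_torque"].round(2),"w",round(float(s["gripper_width"]),3),"q",s["q"].round(2)); return s
E
python3 -c "
from h import *;st()"
```

```text
t 0.1 tcp [226.9 500.5 217.9] jaw deg 65.6 toolx [-0.001 -0.001 -1.   ] F [0.4 0.4 0.2] T [ 0.04 -0.06  0.06] w 0.998 q [ 0.94  0.26  1.54  0.    1.35 -0.2 ]
```

```bash
python3 -m pendant '[[[0.010,-0.014,0,2],[0.025,-0.034,0,3],[0.028,-0.038,0,3],[0.028,-0.038,0,3],[0.028,-0.038,0,3],[0.028,-0.038,0,3],[0.028,-0.038,0,3],[0.028,-0.038,0,2.4],[0.023,-0.033,0,2],[0.010,-0.014,0,0],[0,0,0,0]]]' 1
python3 - <<'E'
from h import *
s=st()
for n in("top","side"):
    im=optics.camera(n)[:,:,::-1]; cv2.imwrite(f"pics/{n}1.png",im)
    u=proj(n,s["tool_pos"])[0]; print(n,u)
    x,y=int(u[0]),int(u[1]); im=im.copy()
    crop(im,max(0,x-65),max(0,y-65),x+65,y+65,4,f"pics/{n}1c.png")
E
```

```text
t: 1.2
tool_pos: [464.4, 175.7, 218.1]
orientation: [0.501, -0.499, 0.501, 0.499]
ft_force: [0.2, -0.2, 0.3]
gripper_width: 0.997
t 1.2 tcp [464.4 175.7 218.1] jaw deg 89.78 toolx [-0.001 -0.001 -1.   ] F [ 0.2 -0.2  0.3] T [ 0.03  0.   -0.01] w 0.997 q [ 0.14  0.16  1.66 -0.    1.32 -1.43]
top [137.92757352 240.52476602]
side [179.41814599 116.44710735]
```

View pics/top1c.png

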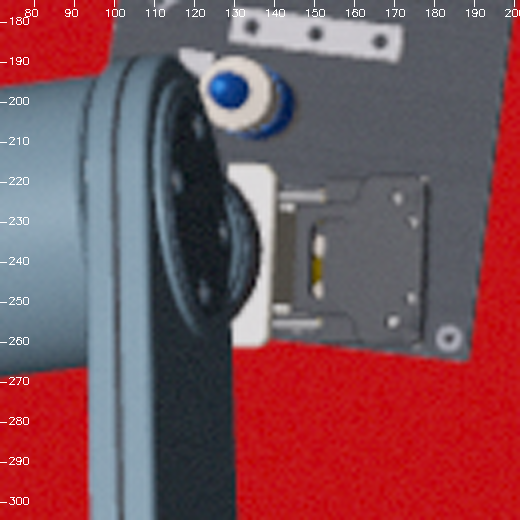

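View pics/side1c.png

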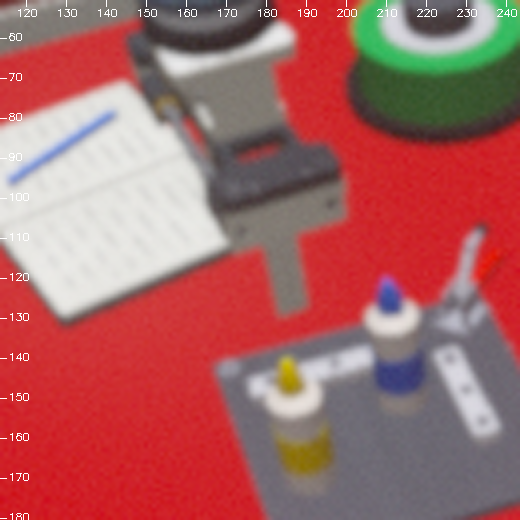

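```bash
python3 - <<'E'
from h import *
T=np.array([464.4,175.7,218.1])
for n in CI: 
    R=np.array(CI[n]["R"]); print(n,"C",(-R.T@CI[n]["t"]).round(0))
for dx in(-7.5,7.5):
    for dy in (-46.5,-64): print(dx,dy,proj("side",T+[dx,dy,0]).round(1))
# plate corners in side at full res from s_chk2: px=(450+X)/3,(330+Y)/3
f=lambda X,Y:(np.array([450+X,330+Y])-1)/3
print("plate L,front,right",[back("side",f(*p),12).round(1) for p in((52,98),(108,252),(328,184))])
import est
print("top",[back("top",u,12).round(1) for u in est.ju[:3]])
print("brk", [back("side",f(*p),16).round(1) for p in((302,323),(350,361),(410,304))],[back("top",est.b(p),16).round(1) for p in((38,80),(133,48),(179,177),(82,210))])
print("shoulder side", back("side",f(187,63),98).round(1),back("side",f(112,120),98).round(1), "tips",back("side",f(182,37),130).round(1),back("side",f(109,95),130).round(1))
E
```

```text
top C [ 445.  -31. 1157.]
side C [ 302. -560.  820.]
-7.5 -46.5 [[183.1 127.9]]
-7.5 -64 [[185.6 132.1]]
7.5 -46.5 [[188.6 126. ]]
7.5 -64 [[191.2 130.1]]
plate L,front,right [array([438.4, 324.2,  12. ]), array([415.6,  94.4,  12. ]), array([644.5,  71.3,  12. ])]
top [array([647.2,  77.4,  12. ]), array([414.2, 100.6,  12. ]), array([437.5, 334.6,  12. ])]
brk [array([541.7, -69.7,  16. ]), array([ 560.6, -125.9,   16. ]), array([639.4, -98. ,  16. ])] [array([616.3, -37. ,  16. ]), array([636.3, -93.2,  16. ]), array([ 559.6, -120.9,   16. ]), array([539.3, -63.9,  16. ])]
shoulder side [560.3 213.8  98. ] [464.7 173.9  98. ] tips [559.6 216.5 130. ] [466.9 173.5 130. ]
```

```bash
python3 -m pendant '[[[0,0,-0.02,0],[0,0,-0.04,0],[0,0,-0.04,0],[0,0,-0.03,0],[0,0,-0.015,0],[0,0,-0.01,0],[0,0,0,0]]]' 1
python3 - <<'E'
from h import *
s=st()
im=optics.camera("side")[:,:,::-1]; crop(im,130,70,260,200,4,"pics/side2c.png")
E
```

```text
t: 2.0
tool_pos: [461.8, 178.7, 62.7]
orientation: [0.499, -0.5, 0.5, 0.501]
ft_force: [0.1, 0.7, -0.5]
gripper_width: 0.997
t 2.0 tcp [461.8 178.7  62.7] jaw deg 90.09 toolx [-0.002 -0.    -1.   ] F [ 0.1  0.7 -0.5] T [-0.02 -0.04  0.  ] w 0.997 q [ 0.14  0.33  1.87  0.    0.95 -1.43]
```

View pics/side2c.png

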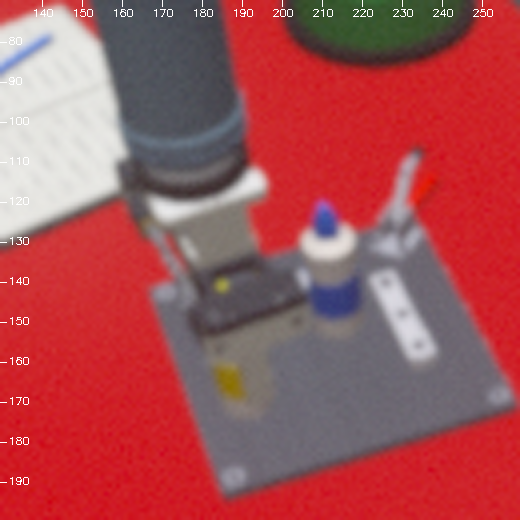

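```bash
python3 -m pendant '[[[0,0,0,0],[0,0,0,0],[0,0,0,0],[0,0,0,0],[0,0,0,0],[0,0,0,0]]]' 0.2 15
python3 - <<'E'
from h import *
s=st()
im=optics.camera("side")[:,:,::-1]; crop(im,130,70,260,200,4,"pics/side3c.png")
E
```

```text
t: 2.65
tool_pos: [463.2, 177.8, 63.7]
orientation: [0.5, -0.5, 0.5, 0.5]
ft_force: [0.3, 0.8, -0.1]
gripper_width: 0.533
t 2.65 tcp [463.2 177.8  63.7] jaw deg 90.0 toolx [ 0.  0. -1.] F [ 0.3  0.8 -0.1] T [ 0.    0.   -0.02] w 0.533 q [ 0.14  0.33  1.86  0.    0.95 -1.43]
```

View pics/side3c.png

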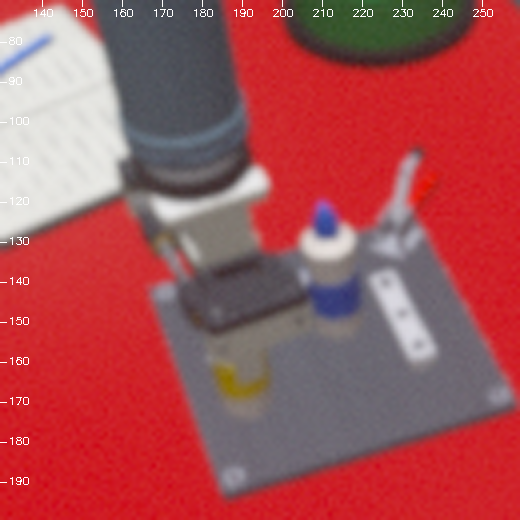

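```bash
python3 -m pendant '[[[0,0,0,0],[0,0,0,0],[0,0,0,0]]]' - 
python3 - <<'E'
from h import *
s=st()
im=optics.camera("side")[:,:,::-1]; crop(im,130,70,260,200,4,"pics/side4c.png")
E
```

```text
t: 3.0
tool_pos: [463.2, 177.9, 63.7]
orientation: [-0.5, 0.5, -0.5, -0.5]
ft_force: [0.6, 0.2, 1.1]
gripper_width: 0.427
t 3.0 tcp [463.2 177.9  63.7] jaw deg 90.0 toolx [ 0. -0. -1.] F [0.6 0.2 1.1] T [ 0.    0.03 -0.05] w 0.427 q [ 0.14  0.33  1.86 -0.    0.95 -1.43]
```

View pics/side4c.png

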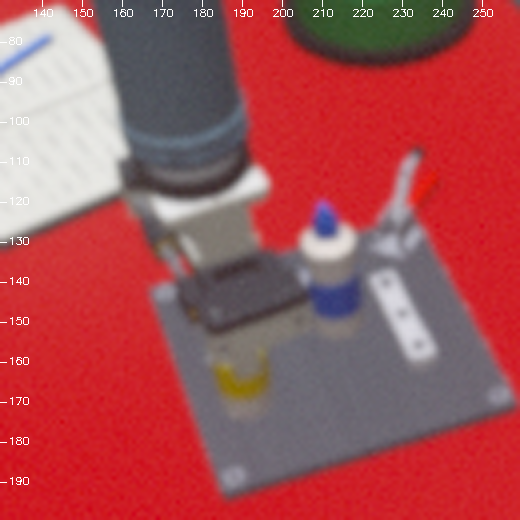

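```bash
python3 -m pendant '[[[0,0,0.01,0],[0,0,0.03,0],[0,0,0.04,0],[0,0,0.03,0],[0,-0.01,0.01,0],[-0.001,-0.03,0,0],[-0.005,-0.045,0,0],[-0.005,-0.045,0,0],[-0.005,-0.045,0,0],[-0.005,-0.045,0,0],[-0.005,-0.045,0,0],[-0.005,-0.045,0,0]]]'
python3 -m pendant '[[[-0.005,-0.045,0,0],[0,-0.045,0,0],[0,-0.042,0,0],[0,-0.030,0,0],[0,-0.016,0,0],[0,0,0,0],[0,0,0,0]]]'
python3 - <<'E'
from h import *
s=st()
im=optics.camera("side")[:,:,::-1]; cv2.imwrite("pics/side5.png",im); crop(im,200,220,340,360,4,"pics/side5c.png")
im=optics.camera("top")[:,:,::-1]; crop(im,300,170,430,300,4,"pics/top5c.png")
E
```

```text
t: 4.25
tool_pos: [430.6, -133.9, 182.8]
orientation: [0.5, -0.499, 0.5, 0.5]
ft_force: [1.1, 0.6, -1.1]
gripper_width: 0.426
t: 4.95
tool_pos: [426.6, -308.8, 182.9]
orientation: [0.5, -0.499, 0.5, 0.501]
ft_force: [-0.4, -0.2, -1.2]
gripper_width: 0.429
t 4.95 tcp [ 426.6 -308.8  182.9] jaw deg 89.99 toolx [-0.001  0.002 -1.   ] F [-0.4 -0.2 -1.2] T [ 0.06  0.01 -0.03] w 0.429 q [-0.84  0.25  1.64  0.    1.26 -2.41]
```

View pics/side5c.png

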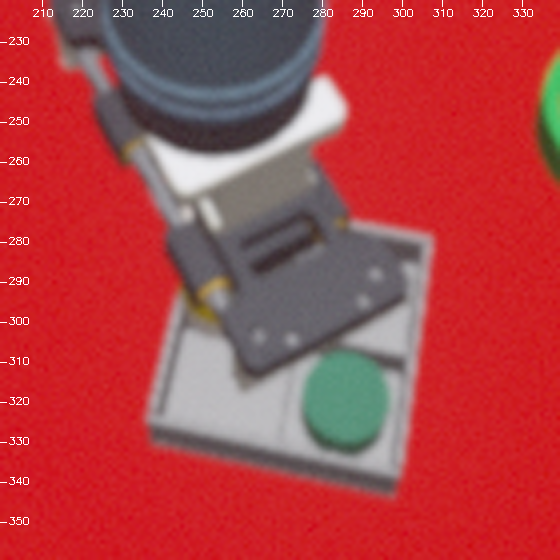

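View pics/top5c.png

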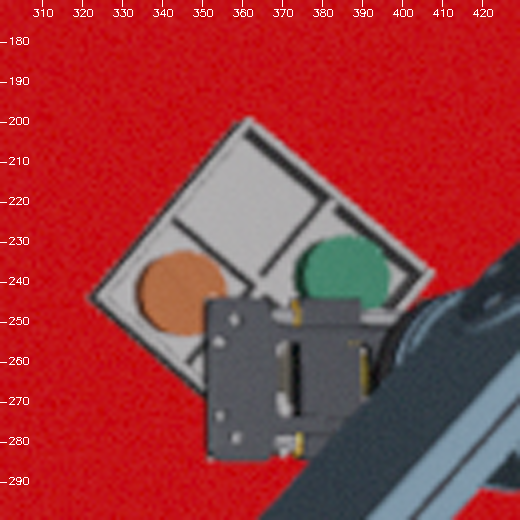

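```bash
python3 -m pendant '[[[0,0,-0.02,0],[0,0,-0.035,0],[0,0,-0.02,0],[0,0,-0.006,0],[0,0,0,0]]]'
python3 - <<'E'
from h import *
s=st()
p=s["tool_pos"]; b=p-[0,0,51.5]
print("bottle base pred side",proj("side",b),"cell floor pred",proj("side",[427.5,-308.7,5]))
im=optics.camera("side")[:,:,::-1]; cv2.imwrite("pics/side6.png",im); crop(im,200,220,340,360,4,"pics/side6c.png")
E
```

```text
t: 5.55
tool_pos: [427.1, -308.6, 102.3]
orientation: [0.5, -0.5, 0.5, 0.501]
ft_force: [0.1, -0.5, -2.0]
gripper_width: 0.425
t 5.55 tcp [ 427.1 -308.6  102.3] jaw deg 90.09 toolx [-0.001  0.001 -1.   ] F [ 0.1 -0.5 -2. ] T [ 0.04  0.02 -0.  ] w 0.425 q [-0.84  0.33  1.75  0.    1.07 -2.41]
bottle base pred side [[253.84657255 308.55591514]] cell floor pred [[254.18860525 315.70902115]]
```

View pics/side6c.png

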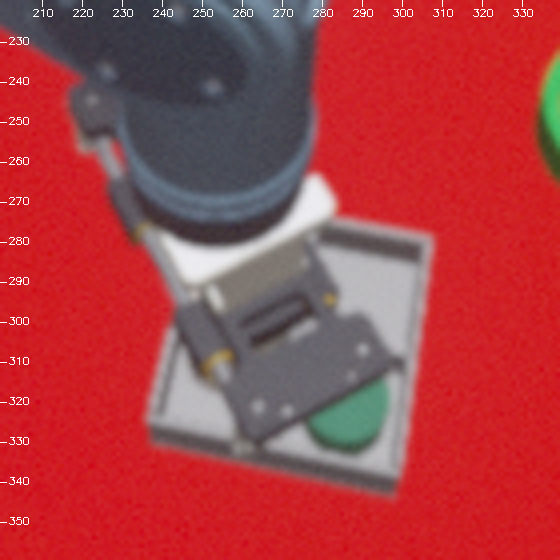

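```bash
python3 - <<'E'
from h import *
# side full px from crop: u=200+X/4-.5
f=lambda X,Y:np.array([200+X/4-.5,220+Y/4-.5])
for p in((148,425),(394,483),(434,236)): print(back("side",f(*p),40).round(1))
g=lambda X,Y:np.array([240+X/4-.5,160+Y/4-.5])
for p in((487,157),(676,313),(520,497),(328,337)): print("top",back("top",g(*p),40).round(1))
E
```

```text
[ 378.3 -320.7   40. ]
[ 479.5 -408.3   40. ]
[ 574.3 -301.7   40. ]
top [ 571.4 -297.1   40. ]
top [ 482.9 -404.2   40. ]
top [ 377.9 -313.    40. ]
top [ 466.5 -204.6   40. ]
```

```bash
python3 -m pendant '[[[0,-0.002,-0.01,0],[0,0,-0.015,0],[0,0,-0.01,0],[0,0,-0.005,0],[0,0,-0.003,0],[0,0,-0.001,0],[0,0,0,0],[0,0,0,0]]]'
python3 - <<'E'
from h import *
s=st()
E
```

```text
t: 6.4
tool_pos: [427.4, -312.4, 59.0]
orientation: [-0.5, 0.5, -0.5, -0.5]
ft_force: [1.1, 0.0, -0.4]
gripper_width: 0.429
t 6.4 tcp [ 427.4 -312.4   59. ] jaw deg 90.0 toolx [ 0.001 -0.001 -1.   ] F [ 1.1  0.  -0.4] T [0.01 0.02 0.02] w 0.429 q [-0.84  0.38  1.79  0.    0.97 -2.41]
```

```bash
for i in 1 ; do python3 -m pendant '[[[0,0,-0.001,0],[0,0,0,0]]]'; python3 -m pendant '[[[0,0,-0.001,0],[0,0,0,0]]]';python3 -m pendant '[[[0,0,-0.0005,0],[0,0,0,0]]]'; done | grep -E "force|pos"
```

```text
tool_pos: [427.2, -312.1, 57.8]
ft_force: [0.4, -0.2, -1.5]
tool_pos: [427.2, -312.2, 56.7]
ft_force: [0.4, 0.3, -0.5]
tool_pos: [427.3, -312.2, 56.6]
ft_force: [-0.9, 1.3, 3.7]
```

```bash
python3 -m pendant '[[[0,0,0,0],[0,0,0,0],[0,0,0,0],[0,0,0,0],[0,0,0,0],[0,0,0,0]]]' 0.75
python3 -m pendant '[[[0,0,0.01,0],[0,0,0.03,0],[0,0,0.04,0],[0,0,0.04,0],[0,0,0.03,0],[0,0,0.01,0],[0,0.02,0,0],[0.01,0.045,0,0],[0.01,0.045,0,0],[0.01,0.045,0,0],[0,0,0,0]]]' 1
python3 - <<'E'
from h import *
s=st()
im=optics.camera("side")[:,:,::-1]; cv2.imwrite("pics/side7.png",im); crop(im,200,220,340,360,4,"pics/side7c.png")
im=optics.camera("top")[:,:,::-1];cv2.imwrite("pics/top7.png",im); crop(im,300,170,430,300,4,"pics/top7c.png")
E
```

```text
t: 7.6
tool_pos: [427.1, -312.1, 56.1]
orientation: [0.5, -0.5, 0.5, 0.5]
ft_force: [0.0, -0.1, -0.1]
gripper_width: 0.749
t: 8.7
tool_pos: [456.1, -150.4, 214.4]
orientation: [0.499, -0.499, 0.498, 0.503]
ft_force: [1.0, -0.8, 0.2]
gripper_width: 0.999
t 8.7 tcp [ 456.1 -150.4  214.4] jaw deg 90.32 toolx [-0.003  0.005 -1.   ] F [ 1.  -0.8  0.2] T [0.02 0.02 0.06] w 0.999 q [-0.55  0.14  1.7   0.    1.31 -2.13]
```

View pics/side7c.png

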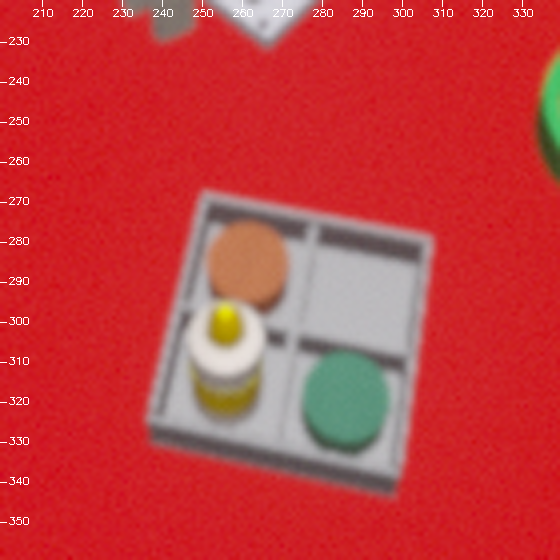

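View pics/top7c.png

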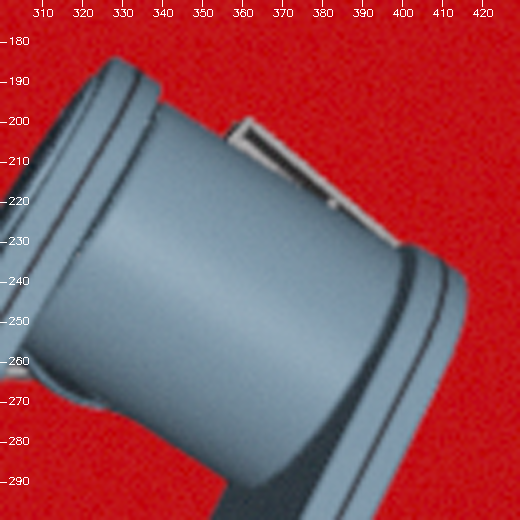

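```bash
python3 - <<'E'
from h import *
f=lambda X,Y:np.array([200+X/4-.5,220+Y/4-.5])
print(back("side",f(227,338),91).round(1), back("side",f(226,310),125).round(1))
E
```

```text
[ 429.5 -315.6   91. ] [ 429.9 -314.   125. ]
```

```bash
python3 -m pendant '[[[0.005,0.02,0,0],[0.01,0.04,0,0],[0.012,0.045,0,0],[0.012,0.045,0,0],[0.012,0.045,0,0],[0.012,0.045,0,0],[0.012,0.045,0,0],[0.012,0.045,0,0],[0.010,0.030,0,0],[0.004,0.016,0,0],[0,0,-0.02,0],[0,0,0,0]]]' 1
python3 - <<'E'
from h import *
s=st();s=st()
im=optics.camera("side")[:,:,::-1]; cv2.imwrite("pics/side8.png",im); crop(im,130,70,260,200,4,"pics/side8c.png")
im=optics.camera("top")[:,:,::-1];cv2.imwrite("pics/top8.png",im)
st()
E
```

```text
t: 10.0
tool_pos: [556.6, 217.5, 192.9]
orientation: [0.498, -0.499, 0.502, 0.501]
ft_force: [-0.6, -0.1, -0.7]
gripper_width: 0.998
t 10.0 tcp [556.6 217.5 192.9] jaw deg 89.97 toolx [-0.006 -0.002 -1.   ] F [-0.6 -0.1 -0.7] T [0.02 0.03 0.01] w 0.998 q [ 0.19  0.37  1.45 -0.    1.33 -1.38]
t 10.0 tcp [556.6 217.5 192.9] jaw deg 89.97 toolx [-0.006 -0.002 -1.   ] F [-0.6 -0.1 -0.7] T [0.02 0.03 0.01] w 0.998 q [ 0.19  0.37  1.45 -0.    1.33 -1.38]
t 10.1 tcp [557.8 217.4 195.4] jaw deg 89.91 toolx [-0.002 -0.001 -1.   ] F [-1.   0.2 -0.4] T [ 0.05 -0.02 -0.02] w 0.999 q [ 0.19  0.36  1.45 -0.    1.33 -1.38]
```

View pics/side8c.png

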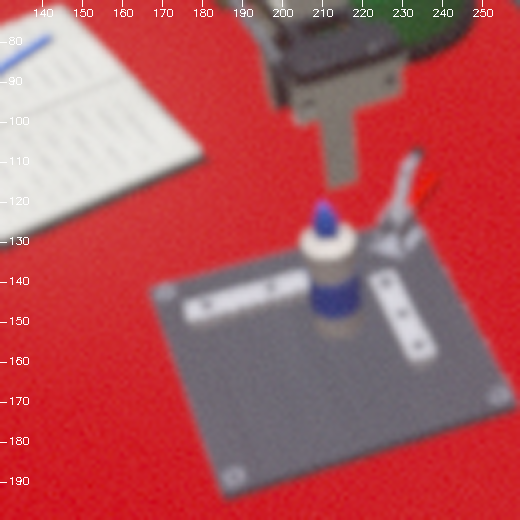

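View pics/top8.png

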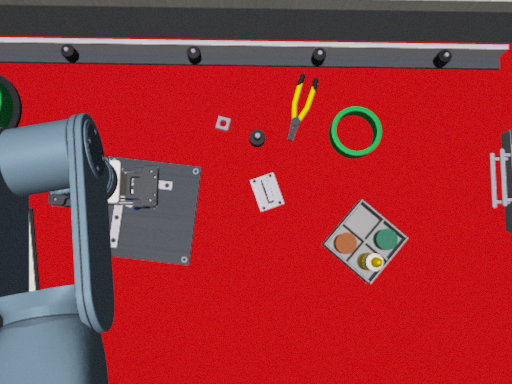

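```bash
python3 -m pendant '[[[0,0,-0.02,0],[0,0,-0.04,0],[0,0,-0.04,0],[0,0,-0.02,0],[0,0,-0.0125,0],[0,0,0,0],[0,0,0,0]]]' 1
python3 -m pendant '[[[0,0,0,0],[0,0,0,0],[0,0,0,0],[0,0,0,0],[0,0,0,0],[0,0,0,0],[0,0,0,0],[0,0,0,0],[0,0,0,0],[0,0,0,0]]]' 0.2 15
python3 - <<'E'
from h import *
s=st()
im=optics.camera("side")[:,:,::-1]; crop(im,130,70,260,200,4,"pics/side9c.png")
E
```

```text
t: 10.8
tool_pos: [559.3, 218.5, 65.0]
orientation: [0.501, -0.5, 0.5, 0.499]
ft_force: [-0.3, 0.9, -0.1]
gripper_width: 1.0
t: 11.8
tool_pos: [558.1, 219.0, 63.6]
orientation: [0.5, -0.5, 0.5, 0.5]
ft_force: [-0.9, 0.9, -0.2]
gripper_width: 0.425
t 11.8 tcp [558.1 219.   63.6] jaw deg 90.0 toolx [-0.  0. -1.] F [-0.9  0.9 -0.2] T [ 0.09 -0.02  0.  ] w 0.425 q [ 0.19  0.49  1.6   0.    1.05 -1.38]
```

View pics/side9c.png

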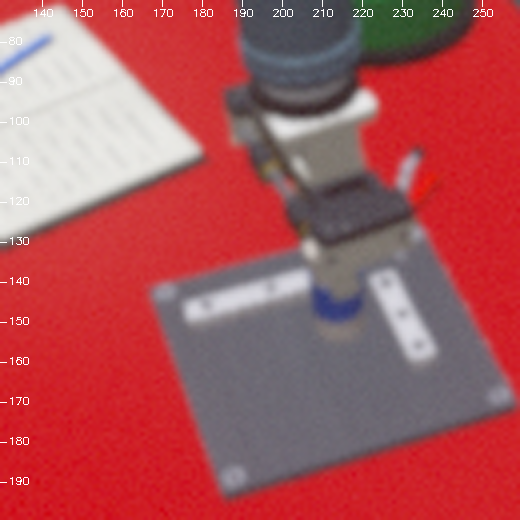

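```bash
python3 -m pendant '[[[0,0,0.01,0],[0,0,0.03,0],[0,0,0.04,0],[0,0,0.03,0],[0,-0.01,0.01,0],[-0.002,-0.03,0,0],[-0.003,-0.045,0,0],[-0.003,-0.045,0,0],[-0.003,-0.045,0,0],[-0.003,-0.045,0,0],[-0.003,-0.045,0,0],[-0.003,-0.045,0,0]]]'
python3 -m pendant '[[[-0.003,-0.045,0,0],[-0.003,-0.045,0,0],[-0.003,-0.045,0,0],[-0.003,-0.045,0,0],[-0.003,-0.0225,0,0],[-0.0015,-0.010,0,0],[0,0,-0.02,0],[0,0,-0.035,0],[0,0,-0.02,0],[0,0,0,0],[0,0,0,0]]]'
python3 - <<'E'
from h import *
s=st()
E
```

```text
t: 13.05
tool_pos: [536.7, -93.2, 182.8]
orientation: [0.5, -0.499, 0.5, 0.5]
ft_force: [0.3, -0.2, -0.9]
gripper_width: 0.428
t: 14.15
tool_pos: [521.5, -302.8, 108.6]
orientation: [0.5, -0.5, 0.5, 0.501]
ft_force: [-0.4, -0.8, -1.2]
gripper_width: 0.429
t 14.15 tcp [ 521.5 -302.8  108.6] jaw deg 90.04 toolx [-0.001  0.001 -1.   ] F [-0.4 -0.8 -1.2] T [ 0.04 -0.02 -0.  ] w 0.429 q [-0.71  0.44  1.55  0.    1.15 -2.28]
```

```bash
python3 - <<'E'
from h import *
im=optics.camera("side")[:,:,::-1]; crop(im,200,220,340,360,4,"pics/side10c.png")
E
python3 -m pendant '[[[0,0,-0.01,0],[0,0,-0.02,0],[0,0,-0.01,0],[0,0,-0.005,0],[0,0,-0.003,0],[0,0,-0.002,0],[0,0,0,0],[0,0,0,0]]]';python3 -m pendant '[[[0,0,-0.001,0],[0,0,0,0]]]';  python3 -m pendant '[[[0,0,-0.001,0],[0,0,0,0]]]'
```

```text
t: 15.0
tool_pos: [521.9, -303.8, 59.1]
orientation: [-0.5, 0.5, -0.5, -0.5]
ft_force: [-0.6, 0.6, -0.3]
gripper_width: 0.427
t: 15.2
tool_pos: [521.7, -303.7, 57.8]
orientation: [-0.5, 0.5, -0.5, -0.5]
ft_force: [-0.5, 0.0, -0.4]
gripper_width: 0.429
t: 15.4
tool_pos: [521.7, -303.6, 56.6]
orientation: [-0.5, 0.5, -0.5, -0.5]
ft_force: [0.3, -0.5, -1.5]
gripper_width: 0.424
```

View pics/side10c.png

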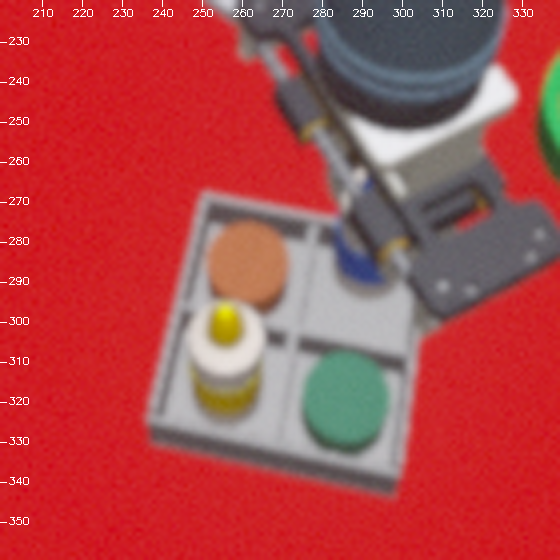

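```bash
python3 -m pendant '[[[0,0,-0.0007,0],[0,0,0,0]]]'|grep -E "force|pos"
python3 - <<'E'
from h import *
im=optics.camera("side")[:,:,::-1]; crop(im,200,220,340,360,4,"pics/side11c.png")
E
```

```text
tool_pos: [521.8, -303.6, 56.6]
ft_force: [-1.4, 1.5, 4.9]
```

View pics/side11c.png

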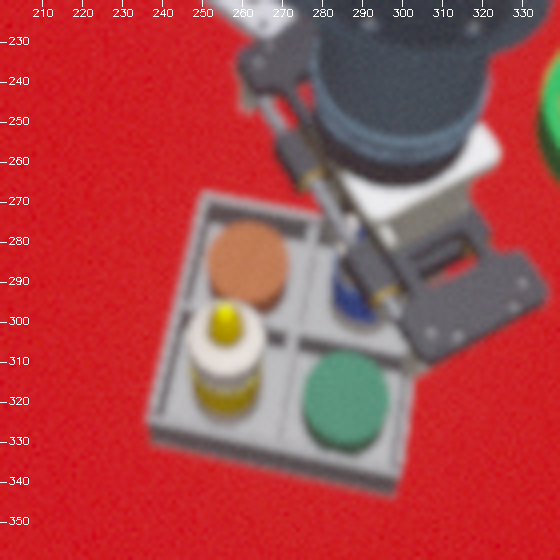

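```bash
python3 -m pendant '[[[0,0,0,0],[0,0,0,0],[0,0,0,0],[0,0,0,0],[0,0,0,0],[0,0,0,0]]]' 0.75 | grep -E "force|width"
python3 -m pendant '[[[0,0,0.01,0],[0,0,0.03,0],[0,0,0.04,0],[0,0,0.04,0],[0,0,0.03,0],[0,0,0.01,0],[0.006,0.02,0,2],[0.013,0.044,0,4],[0.013,0.044,0,4],[0.013,0.044,0,4],[0.011,0.040,0,3.6],[0.010,0.030,0,2]]]' 0.6
python3 -m pendant '[[[0,0,-0.02,0],[0,0,-0.04,0],[0,0,-0.02,0],[0,0,0,0],[0,0,0,0]]]'
python3 - <<'E'
from h import *
s=st()
im=optics.camera("side")[:,:,::-1]; cv2.imwrite("pics/side12.png",im); crop(im,200,160,330,360,3,"pics/side12c.png")
im=optics.camera("top")[:,:,::-1];cv2.imwrite("pics/top12.png",im); crop(im,230,150,420,290,4,"pics/top12c.png")
E
```

```text
ft_force: [0.4, -0.5, 0.6]
gripper_width: 0.751
t: 17.45
tool_pos: [587.3, -78.7, 214.9]
orientation: [0.407, -0.578, 0.407, 0.579]
ft_force: [0.7, 0.3, 0.8]
gripper_width: 0.601
t: 17.95
tool_pos: [587.4, -81.5, 135.6]
orientation: [0.407, -0.577, 0.408, 0.578]
ft_force: [0.9, -0.1, 0.4]
gripper_width: 0.599
t 17.95 tcp [587.4 -81.5 135.6] jaw deg 109.6 toolx [-0.001  0.    -1.   ] F [ 0.9 -0.1  0.4] T [ 0.06 -0.05 -0.01] w 0.599 q [-0.33  0.4   1.54 -0.    1.2  -2.24]
```

View pics/side12c.png

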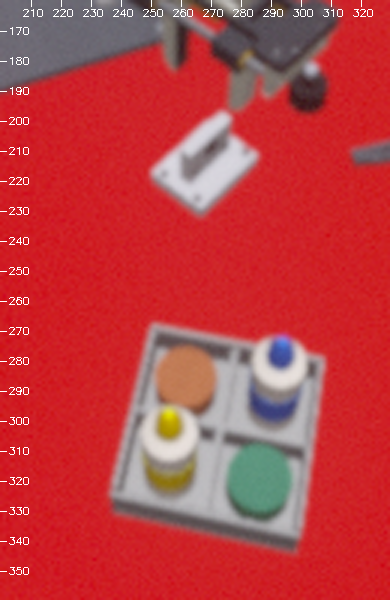

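View pics/top12c.png

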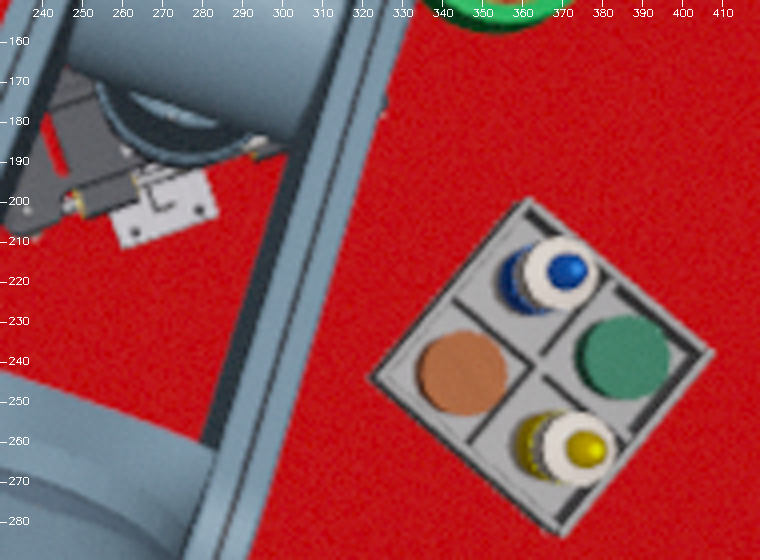

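```bash
python3 -m pendant '[[[0,0,-0.02,0],[0,0,-0.03,0],[0,0,-0.03,0],[0,0,-0.02,0],[0,0,-0.01,0],[0,0,-0.005,0],[0,0,0,0],[0,0,0,0]]]' 0.6
python3 - <<'E'
from h import *
s=st()
im=optics.camera("side")[:,:,::-1]; crop(im,200,140,330,270,4,"pics/side13c.png")
E
```

```text
t: 18.85
tool_pos: [588.7, -81.9, 22.3]
orientation: [-0.408, 0.579, -0.407, -0.577]
ft_force: [-0.4, 0.0, 0.4]
gripper_width: 0.598
t 18.85 tcp [588.7 -81.9  22.3] jaw deg 109.6 toolx [ 0.002 -0.001 -1.   ] F [-0.4  0.   0.4] T [ 0.07 -0.01 -0.04] w 0.598 q [-0.33  0.53  1.66 -0.    0.96 -2.24]
```

View pics/side13c.png

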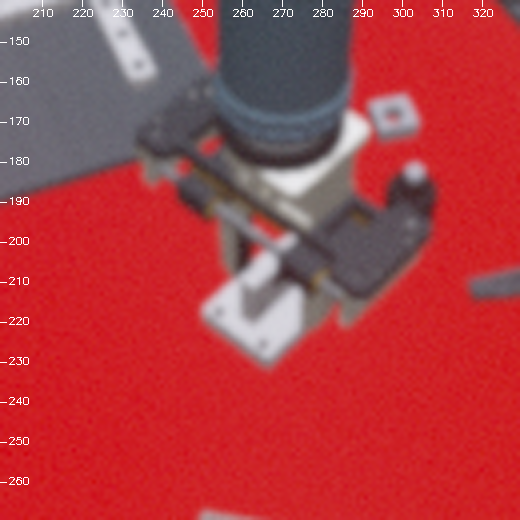

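```bash
python3 -m pendant '[[[0,0,0,0],[0,0,0,0],[0,0,0,0],[0,0,0,0],[0,0,0,0],[0,0,0,0],[0,0,0,0],[0,0,0,0],[0,0,0,0],[0,0,0,0],[0,0,0,0]]]' 0 35
python3 - <<'E'
from h import *
s=st()
im=optics.camera("side")[:,:,::-1]; crop(im,200,140,330,270,4,"pics/side14c.png")
im=optics.camera("top")[:,:,::-1]; cv2.imwrite("pics/top14.png",im)
E
```

```text
t: 20.0
tool_pos: [587.5, -81.4, 20.9]
orientation: [0.408, -0.578, 0.408, 0.578]
ft_force: [-0.1, 2.3, 1.5]
gripper_width: 0.126
t 20.0 tcp [587.5 -81.4  20.9] jaw deg 109.61 toolx [-0.  0. -1.] F [-0.1  2.3  1.5] T [0.45 0.15 0.03] w 0.126 q [-0.33  0.53  1.66  0.    0.96 -2.24]
```

View pics/side14c.png

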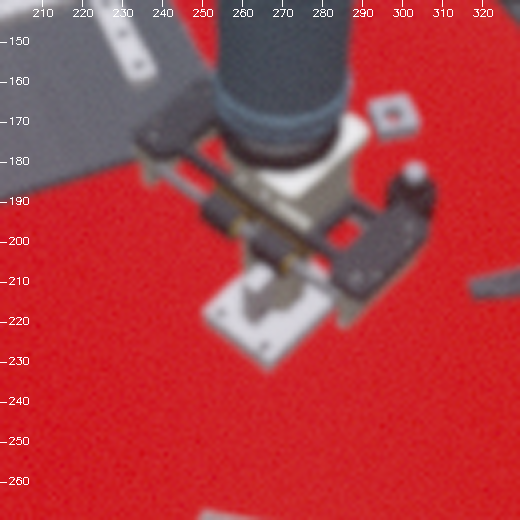

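```bash
python3 -m pendant '[[[0,0,0.01,0],[0,0,0.03,0],[0,0,0.03,0],[0,0,0.02,0],[0,0.01,0.01,0],[-0.007,0.03,0,-4],[-0.008,0.04,0,-4],[-0.008,0.04,0,-4],[-0.008,0.04,0,-4],[-0.008,0.04,0,-4],[-0.008,0.04,0,-3],[-0.008,0.030,0,-2.3]]]'
python3 -m pendant '[[[0,0.016,0,0],[0,0,-0.01,0],[0,0,-0.025,0],[0,0,0,0],[0,0,0,0]]]'
python3 - <<'E'
from h import *
s=st()
im=optics.camera("side")[:,:,::-1]; crop(im,130,70,260,200,4,"pics/side15c.png")
im=optics.camera("top")[:,:,::-1]; cv2.imwrite("pics/top15.png",im);crop(im,80,140,210,270,4,"pics/top15c.png")
E
```

```text
t: 21.3
tool_pos: [531.2, 191.1, 120.4]
orientation: [0.524, -0.474, 0.525, 0.475]
ft_force: [0.6, 0.3, -3.2]
gripper_width: 0.13
t: 21.8
tool_pos: [532.3, 203.2, 85.1]
orientation: [0.524, -0.474, 0.525, 0.475]
ft_force: [0.1, -1.0, -1.7]
gripper_width: 0.125
t 21.8 tcp [532.3 203.2  85.1] jaw deg 84.26 toolx [-0.002 -0.001 -1.   ] F [ 0.1 -1.  -1.7] T [ 0.02 -0.    0.04] w 0.125 q [ 0.17  0.42  1.66 -0.    1.07 -1.3 ]
```

View pics/side15c.png

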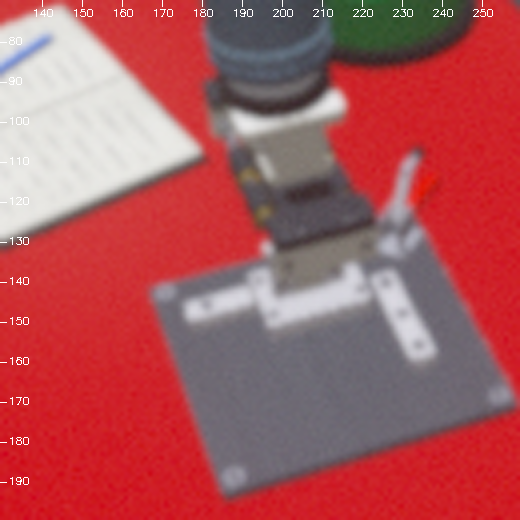

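View pics/top15c.png

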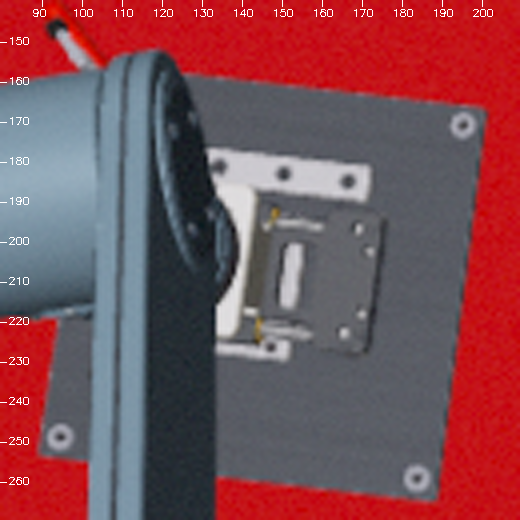

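```bash
python3 -m pendant '[[[0,0,-0.01,0],[0,0,-0.02,0],[0,0,-0.01,0],[0,0,-0.006,0],[0,0,-0.004,0],[0,0,-0.001,0],[0,0,0,0],[0,0,0,0]]]'
python3 - <<'E'
from h import *
s=st()
im=optics.camera("side")[:,:,::-1]; crop(im,130,70,260,200,4,"pics/side16c.png")
E
python3 -m pendant '[[[0,0,-0.001,0],[0,0,0,0]]]';python3 -m pendant '[[[0,0,-0.001,0],[0,0,0,0]]]'
```

```text
t: 22.7
tool_pos: [533.1, 204.5, 35.5]
orientation: [0.524, -0.475, 0.524, 0.474]
ft_force: [-0.5, 0.6, -3.1]
gripper_width: 0.128
t 22.7 tcp [533.1 204.5  35.5] jaw deg 84.31 toolx [ 0.001  0.    -1.   ] F [-0.5  0.6 -3.1] T [ 0.08  0.02 -0.03] w 0.128 q [ 0.17  0.48  1.7  -0.    0.96 -1.3 ]
t: 22.95
tool_pos: [532.7, 204.5, 34.1]
orientation: [0.524, -0.475, 0.524, 0.475]
ft_force: [0.1, -1.1, -3.1]
gripper_width: 0.127
t: 23.15
tool_pos: [532.7, 204.4, 32.9]
orientation: [0.524, -0.475, 0.524, 0.475]
ft_force: [1.1, 0.9, -3.5]
gripper_width: 0.128
```

View pics/side16c.png

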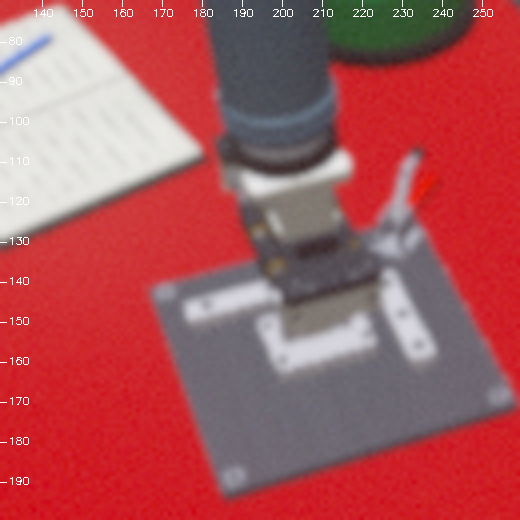

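Bracket is over the plate, clear of both fences. Feeling for plate contact.

```bash
python3 -m pendant '[[[0,0,-0.0005,0],[0,0,0,0]]]' | grep -E "pos|force";python3 -m pendant '[[[0,0,-0.0003,0],[0,0,0,0]]]'| grep -E "pos|force"
```

```text
tool_pos: [532.7, 204.4, 32.9]
ft_force: [-1.4, 0.4, 3.0]
tool_pos: [532.7, 204.4, 32.9]
ft_force: [-2.1, -0.5, 5.5]
```

```bash
python3 -m pendant '[[[0.0005,0.005,0,0],[0.0005,0.005,0,0],[0.0003,0.003,0,0],[0,0,0,0]]]' | grep -E "pos|force|ori"; for i in 1; do python3 -m pendant '[[[0.0002,0.002,0,0],[0,0,0,0]]]' | grep -E "pos|force|ori"; done;  python3 -m pendant '[[[0.0001,0.001,0,0],[0,0,0,0]]]' | grep -E "pos|force|ori"
```

```text
tool_pos: [534.9, 218.0, 32.9]
orientation: [0.525, -0.475, 0.523, 0.474]
ft_force: [-0.1, -0.6, 5.2]
tool_pos: [535.1, 219.8, 32.9]
orientation: [0.525, -0.475, 0.524, 0.474]
ft_force: [-1.7, -1.1, 5.5]
tool_pos: [535.2, 220.6, 32.9]
orientation: [0.525, -0.475, 0.524, 0.474]
ft_force: [-0.0, -1.7, 6.9]
```

```bash
python3 -m pendant '[[[0.0001,0.001,0,0],[0,0,0,0]]]' | grep -E "pos|force";python3 -m pendant '[[[0.0001,0.001,0,0],[0,0,0,0]]]' | grep -E "pos|force";python3 -m pendant '[[[0.0001,0.001,0,0],[0,0,0,0]]]' | grep -E "pos|force"; python3 -c "
from h import *;st()"
```

```text
tool_pos: [535.3, 221.6, 32.9]
ft_force: [0.3, -1.6, 5.8]
tool_pos: [535.4, 222.6, 32.9]
ft_force: [-0.3, -3.0, 6.5]
tool_pos: [535.5, 223.6, 32.9]
ft_force: [0.3, -2.5, 5.6]
t 24.95 tcp [535.5 223.6  32.9] jaw deg 84.33 toolx [ 0.002 -0.    -1.   ] F [ 0.3 -2.5  5.6] T [-0.33  0.28  0.1 ] w 0.124 q [ 0.2   0.49  1.68 -0.    0.96 -1.27]
```

```bash
for i in 1; do python3 -m pendant '[[[0.0001,0.001,0,0],[0,0,0,0]]]' | grep -E "pos|force";python3 -m pendant '[[[0.0001,0.001,0,0],[0,0,0,0]]]' | grep -E "pos|force";done; python3 -c "
from h import *;st();crop(optics.camera('side')[:,:,::-1],130,70,260,200,4,'pics/side17c.png')"
```

```text
tool_pos: [535.6, 224.6, 32.9]
ft_force: [0.5, -2.1, 5.8]
tool_pos: [535.7, 225.6, 32.9]
ft_force: [0.3, -2.1, 6.5]
t 25.35 tcp [535.7 225.6  32.9] jaw deg 84.32 toolx [ 0.002 -0.    -1.   ] F [ 0.3 -2.1  6.5] T [-0.33  0.26  0.03] w 0.125 q [ 0.21  0.5   1.68 -0.    0.96 -1.26]
```

View pics/side17c.png

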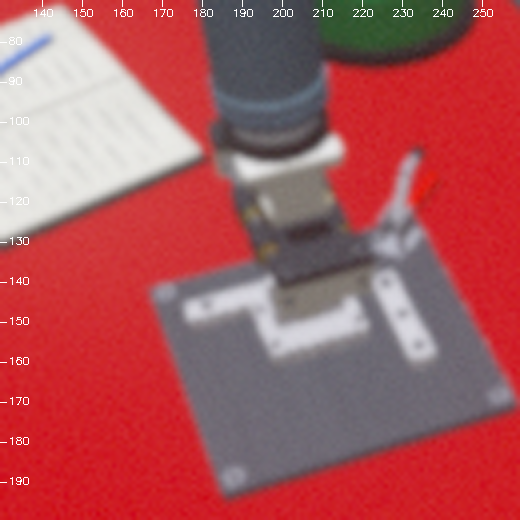

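```bash
python3 -m pendant '[[[0.0001,0.001,0,0],[0,0,0,0]]]' | grep -E "pos|force";python3 -m pendant '[[[0.0001,0.001,0,0],[0,0,0,0]]]' | grep -E "pos|force"; python3 -c "
from h import *;st()"
```

```text
tool_pos: [535.8, 226.6, 32.9]
ft_force: [-0.5, -2.6, 5.3]
tool_pos: [535.9, 227.6, 32.9]
ft_force: [-0.6, -2.1, 5.4]
t 25.8 tcp [535.9 227.6  32.9] jaw deg 84.32 toolx [ 0.002 -0.    -1.   ] F [-0.6 -2.1  5.4] T [-0.38  0.26  0.07] w 0.131 q [ 0.21  0.5   1.68 -0.    0.96 -1.26]
```

```bash
python3 -m pendant '[[[0.0001,0.001,0,0],[0,0,0,0]]]' | grep -E "pos|force";python3 -m pendant '[[[0.0001,0.001,0,0],[0,0,0,0]]]' | grep -E "pos|force"; python3 -c "
from h import *;st()"
```

```text
tool_pos: [536.0, 228.6, 32.9]
ft_force: [-0.9, -2.1, 5.4]
tool_pos: [536.0, 229.0, 32.9]
ft_force: [-0.2, -5.3, 6.6]
t 26.2 tcp [536.  229.   32.9] jaw deg 84.32 toolx [ 0.001 -0.001 -1.   ] F [-0.2 -5.3  6.6] T [-0.7   0.33 -0.05] w 0.127 q [ 0.21  0.5   1.68 -0.    0.97 -1.26]
```

```bash
python3 -m pendant '[[[0.0001,0.001,0,0],[0,0,0,0],[0,0,0,0]]]' | grep -E "pos|force"; python3 -c "
from h import *;st()"
```

```text
tool_pos: [535.9, 229.1, 32.9]
ft_force: [-0.9, -7.7, 7.3]
t 26.5 tcp [535.9 229.1  32.9] jaw deg 84.32 toolx [ 0.001 -0.002 -1.   ] F [-0.9 -7.7  7.3] T [-1.29  0.38 -0.14] w 0.131 q [ 0.21  0.5   1.68 -0.    0.97 -1.26]
```

```bash
python3 -m pendant '[[[0.005,-0.0005,0,0],[0.005,-0.0005,0,0],[0.003,-0.0003,0,0],[0,0,0,0],[0,0,0,0]]]' | grep -E "pos|force"; python3 -c "
from h import *;st()"; python3 -m pendant '[[[0.001,-0.0001,0,0],[0,0,0,0]]]' | grep -E "pos|force"; python3 -m pendant '[[[0.001,-0.0001,0,0],[0,0,0,0]]]' | grep -E "pos|force"; python3 -c "
from h import *;st()"
```

```text
tool_pos: [547.4, 227.9, 32.9]
ft_force: [-7.3, -8.7, 10.6]
t 27.0 tcp [547.4 227.9  32.9] jaw deg 84.32 toolx [-0.002 -0.002 -1.   ] F [-7.3 -8.7 10.6] T [-1.2   0.85 -0.08] w 0.133 q [ 0.21  0.51  1.65 -0.    0.98 -1.26]
tool_pos: [547.8, 227.8, 32.9]
ft_force: [-7.2, -7.8, 13.1]
tool_pos: [548.7, 227.7, 33.0]
ft_force: [-8.5, -7.7, 12.9]
t 27.4 tcp [548.7 227.7  33. ] jaw deg 84.33 toolx [-0.003 -0.002 -1.   ] F [-8.5 -7.7 12.9] T [-1.2   1.08 -0.04] w 0.13 q [ 0.21  0.52  1.64 -0.    0.99 -1.26]
```

```bash
python3 -m pendant '[[[0.001,-0.0001,0.0003,0],[0,0,0,0]]]' | grep -E "pos|force"; python3 -m pendant '[[[0.001,-0.0001,0,0],[0,0,0,0]]]' | grep -E "pos|force"; python3 -m pendant '[[[0.001,-0.0001,0,0],[0,0,0,0]]]' | grep -E "pos|force"; python3 -c "
from h import *;st();crop(optics.camera('side')[:,:,::-1],130,70,260,200,4,'pics/side18c.png')"
```

```text
tool_pos: [549.7, 227.6, 33.0]
ft_force: [-8.0, -7.1, 10.7]
tool_pos: [550.7, 227.6, 33.0]
ft_force: [-6.4, -7.5, 11.4]
tool_pos: [551.7, 227.4, 33.0]
ft_force: [-7.0, -7.0, 10.7]
t 28.0 tcp [551.7 227.4  33. ] jaw deg 84.33 toolx [-0.003 -0.002 -1.   ] F [-7.  -7.  10.7] T [-1.13  0.98 -0.1 ] w 0.124 q [ 0.21  0.52  1.63 -0.    0.99 -1.27]
```

View pics/side18c.png

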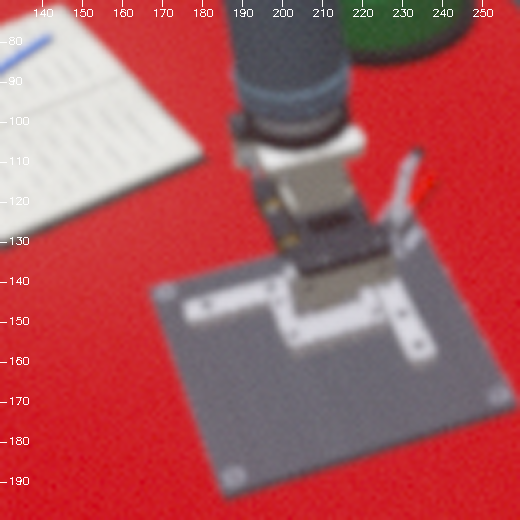

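```bash
for i in 1; do python3 -m pendant '[[[0.001,-0.0001,0,0],[0,0,0,0]]]' | grep -E "pos|force"; python3 -m pendant '[[[0.001,-0.0001,0,0],[0,0,0,0]]]' | grep -E "pos|force"; python3 -m pendant '[[[0.001,-0.0001,0,0],[0,0,0,0]]]' | grep -E "pos|force"; done; python3 -c "
from h import *;st()"
```

```text
tool_pos: [552.7, 227.3, 33.0]
ft_force: [-6.8, -7.5, 9.7]
tool_pos: [553.7, 227.2, 33.0]
ft_force: [-6.9, -7.0, 10.6]
tool_pos: [554.7, 227.1, 33.0]
ft_force: [-6.7, -6.6, 10.0]
t 28.65 tcp [554.7 227.1  33. ] jaw deg 84.33 toolx [-0.003 -0.002 -1.   ] F [-6.7 -6.6 10. ] T [-1.15  1.03 -0.07] w 0.127 q [ 0.2   0.52  1.63 -0.    0.99 -1.27]
```

```bash
for i in 1; do python3 -m pendant '[[[0.001,-0.0001,0,0],[0,0,0,0]]]' | grep -E "pos|force"; python3 -m pendant '[[[0.001,-0.0001,0,0],[0,0,0,0]]]' | grep -E "pos|force"; done; python3 -c "
from h import *;st()"
```

```text
tool_pos: [554.7, 227.1, 33.0]
ft_force: [-10.2, -6.6, 13.7]
tool_pos: [554.8, 227.1, 33.1]
ft_force: [-12.8, -6.3, 15.6]
t 29.05 tcp [554.8 227.1  33.1] jaw deg 84.33 toolx [-0.007 -0.002 -1.   ] F [-12.8  -6.3  15.6] T [-1.    1.85 -0.06] w 0.129 q [ 0.2   0.53  1.62 -0.    1.   -1.27]
```

```bash
python3 -m pendant '[[[0.0002,0.001,0,0],[0,0.001,0,0],[0,0,0,0],[0,0,0,0]]]' | grep -E "pos|force"; python3 -c "
from h import *;st()"
```

```text
tool_pos: [554.8, 227.2, 33.2]
ft_force: [-13.9, -13.6, 18.9]
t 29.45 tcp [554.8 227.2  33.2] jaw deg 84.35 toolx [-0.007 -0.005 -1.   ] F [-13.9 -13.6  18.9] T [-2.18  1.96 -0.06] w 0.127 q [ 0.21  0.53  1.62 -0.    1.   -1.26]
```

```bash
for i in 1; do python3 -m pendant '[[[0,0,0,-0.5],[0,0,0,0],[0,0,0,0]]]' >/dev/null; python3 -c "
from h import *;st()"; python3 -m pendant '[[[0,0,0,-0.5],[0,0,0,0],[0,0,0,0]]]' >/dev/null; python3 -c "
from h import *;st()"; done
```

```text
t 29.75 tcp [554.8 227.2  33.2] jaw deg 83.89 toolx [-0.007 -0.006 -1.   ] F [-13.2 -13.8  19.1] T [-2.15  1.96  0.25] w 0.128 q [ 0.21  0.53  1.62 -0.    1.   -1.26]
t 30.05 tcp [554.8 227.2  33.1] jaw deg 83.42 toolx [-0.007 -0.006 -1.   ] F [-13.7 -13.1  17.3] T [-2.13  2.04  0.42] w 0.13 q [ 0.21  0.53  1.62 -0.    1.   -1.25]
```

```bash
for i in 1; do python3 -m pendant '[[[0,0,0,0.5],[0,0,0,0],[0,0,0,0]]]' >/dev/null; python3 -c "
from h import *;st()"; python3 -m pendant '[[[0,0,0,0.5],[0,0,0,0],[0,0,0,0]]]' >/dev/null; python3 -c "
from h import *;st()";python3 -m pendant '[[[0,0,0,0.5],[0,0,0,0],[0,0,0,0]]]' >/dev/null; python3 -c "
from h import *;st()"; python3 -m pendant '[[[0,0,0,0.5],[0,0,0,0],[0,0,0,0]]]' >/dev/null; python3 -c "
from h import *;st()"; done
```

```text
t 30.35 tcp [554.8 227.2  33.1] jaw deg 83.9 toolx [-0.007 -0.006 -1.   ] F [-13.2 -12.8  18.4] T [-2.16  1.94  0.27] w 0.128 q [ 0.21  0.53  1.62 -0.    1.   -1.26]
t 30.65 tcp [554.8 227.2  33.2] jaw deg 84.35 toolx [-0.007 -0.005 -1.   ] F [-13.3 -13.   19.5] T [-2.19  1.88 -0.12] w 0.131 q [ 0.21  0.53  1.62 -0.    1.   -1.26]
t 30.95 tcp [554.8 227.2  33.1] jaw deg 84.81 toolx [-0.007 -0.005 -1.   ] F [-14.3 -13.3  18.1] T [-2.24  1.96 -0.33] w 0.127 q [ 0.21  0.53  1.62 -0.    1.   -1.27]
t 31.25 tcp [554.8 227.2  33.1] jaw deg 85.3 toolx [-0.007 -0.005 -1.   ] F [-13.6 -13.8  17.9] T [-2.25  1.99 -0.5 ] w 0.131 q [ 0.21  0.53  1.62 -0.    1.   -1.28]
```

```bash
python3 -m pendant '[[[0,0,0,-1.1],[0,0,0,0],[0,0,0,0]]]' >/dev/null; python3 -c "
from h import *;st();a=optics.camera('side')[:,:,::-1];cv2.imwrite('pics/side19.png',a);crop(a,160,110,260,190,7,'pics/side19c.png');a=optics.camera('top')[:,:,::-1];cv2.imwrite('pics/top19.png',a);crop(a,80,140,210,270,4,'pics/top19c.png')"
```

```text
t 31.55 tcp [554.8 227.2  33.2] jaw deg 84.26 toolx [-0.007 -0.005 -1.   ] F [-14.6 -12.3  17.9] T [-2.22  1.9  -0.08] w 0.126 q [ 0.21  0.53  1.62 -0.    1.   -1.26]
```

View pics/side19c.png

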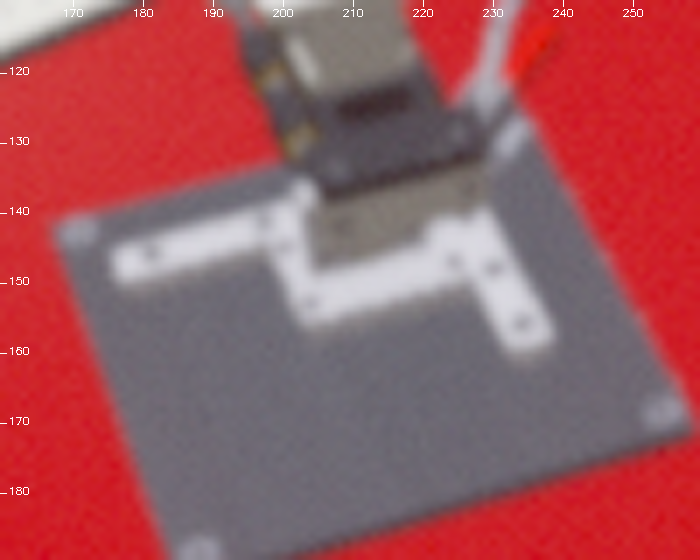

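View pics/top19c.png

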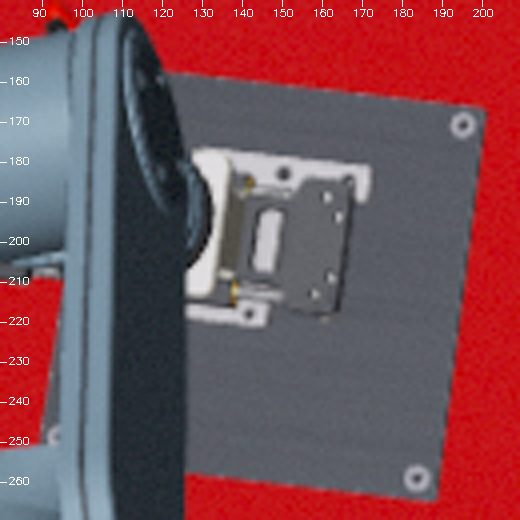

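View pics/side19.png

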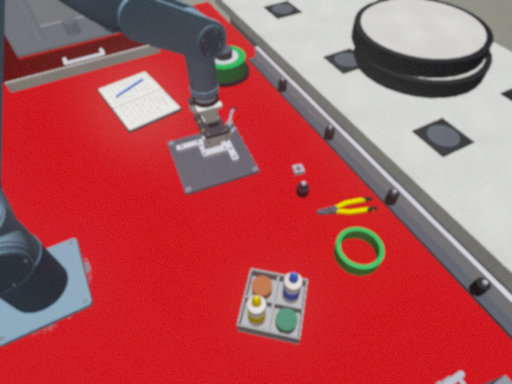

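```bash
python3 -m pendant '[[[0.001,0.0005,0.0001,0],[0.001,0.0005,0.0001,0],[0,0,0,0],[0,0,0,0],[0,0,0,0],[0,0,0,0]]]' >/dev/null; python3 -c "
from h import *;st()"
```

```text
t 32.25 tcp [554.9 227.2  33.2] jaw deg 84.27 toolx [-0.011 -0.007 -1.   ] F [-18.4 -17.   23.5] T [-2.65  2.63 -0.07] w 0.129 q [ 0.21  0.53  1.62 -0.01  1.01 -1.26]
```

```bash
python3 -m pendant '[[[0,0,0,0],[0,0,0,0],[0,0,0,0],[0,0,0,0],[0,0,0,0],[0,0,0,0],[0,0,0,0],[0,0,0,0],[0,0,0,0],[0,0,0,0]]]' >/dev/null; python3 -c "
from h import *;st();a=optics.camera('side')[:,:,::-1];crop(a,160,110,260,190,7,'pics/side20c.png')"
```

```text
t 33.25 tcp [554.8 227.3  33.2] jaw deg 84.27 toolx [-0.011 -0.007 -1.   ] F [-19.3 -17.7  22.1] T [-2.76  2.64 -0.09] w 0.125 q [ 0.21  0.53  1.62 -0.01  1.01 -1.26]
```

View pics/side20c.png

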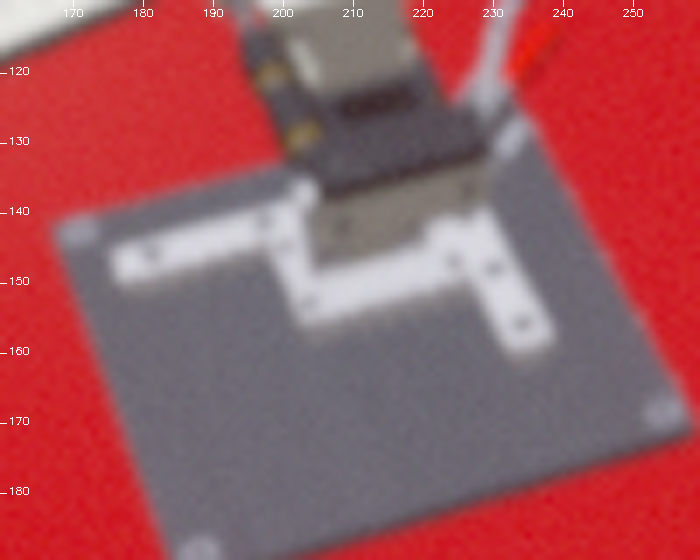

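The foot edge (about 203,155 to 227,148) meets the short fence at about (228,148). The back corner meets the long fence at about (200,143). No gap is visible and the forces are steady.

```bash
python3 -c "
from h import *
print(r.sign_off())"
```

```text
the job is handed in; nothing more can be done
None
```

I moved both bottles into the caddy, then pressed the bracket into the jig corner. I handed the job in at about 33 s, still gripping and pushing the bracket.

**Bottles:** each was lowered until it touched the caddy floor, then released. The pictures show both upright, each in its own empty cell, with the two tins undisturbed.

**Bracket:**
- **Hold:** after a one-second hold, the wrist force read about 19 N in world x (short fence), 18 N in y (long fence) and 22 N downward. The position was steady. These are total wrist forces; plate friction takes some, so the push on each fence is a little less.
- **Alignment:** turning the gripper slightly each way gave a balanced resisting torque, so the long side sits flush. The side picture shows no gap at either fence.

**Checks that disagreed:**
- The two cameras differed by about 6 mm in y.
- I met the long fence about 4 mm further on than my corrected estimate, so I positioned the bracket by contact force instead.
- Under the push the tool leans about 0.6° forward and 0.4° sideways, and its tip sits about 0.3 mm higher than at first contact. I could not measure how flat the bracket itself lies beyond the steady downward force.

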